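# Hang sherd plates on the imaging turntable

## Robot

A 6-joint arm with a two-finger parallel gripper is mounted at the origin on the work surface. World frame = base frame: x ahead of the robot, y to its left, z up, the work surface at z = 0. Lengths are in m, angles in degrees, forces in N, time in s.
With the tool pointing down it reaches from about 0.25 to 0.725 m from the base axis. Payload 9.7 kg.
Tool frame: the origin (TCP) lies midway between the tips of the shut fingers; the grasp point (between the pads) lies 19 mm behind it; x points along the fingers, y is the direction in which the jaws open and shut, and the axes are right-handed (so a half turn about x gives the same grasp; the last joint's range is limited). The gripper opens to 85 mm and grips with 20 to 120 N. Pads are 22 mm wide; open, the fingers measure 114 mm over their backs; the gripper's body (76 mm by 85 mm) begins 54 mm behind the grasp point. The pads swing forward as they close: fully open they stand 13 mm farther back than shut.
Start: joints at [70.073, 4.979, 10.078, 95.1, 0, 90], TCP at [0.187, 0.517, 0.231] pointing down, gripper open.
Joint ranges: [-179.16, 179.16], [-48.56, 103.87], [-65.8, 70.77], [-126.05, 130.52], [-82.76, 87.17], [-180, 180]. Speed limits (degrees/s): [127.2, 127.2, 147.25, 180, 180, 180].

## Interface

Orientations are given as [roll, pitch, yaw] about the fixed x, y, z axes, in that order (R = Rz(yaw) Ry(pitch) Rx(roll)).
In Python, from workcell import bot, cams gives the robot as it stands.
- The arm moves only by the tool apply_moves, never from a script. Its argument "commands" is a list of rows, each a list of 5 numbers: the shift along the tool's x, y, z in m, then the turn about the tool's x in rad, then the opening, from -1 (shut) to 1 (fully open). In form: [[tx, ty, tz, roll, hand], ...]. A call has 1 to 12 rows; each row is the pose to reach, as a shift and turn from the pose measured when the call began, along the tool's axes at that moment; what a row does not reach only later rows make up. A row lasts 1/10 s, in which the tool goes at most 50 mm and 8.59 degrees, less where a joint would pass 70% of its speed; a pose out of reach is approached as far as the arm can. A call with a gripper value outside its range is refused whole. The fingers move at their own pace and stop on an object; "newtons" is the grip in N (left out, the last holds). Time passes only in rows, so rows that repeat a pose let the fingers close. It gives the time, the measured TCP pose, the force and the opening at its end, in the units of the state.
- bot.get_obs(): the state, without advancing time (a new reading comes with each control period).
- cams.camera(name): name is "scene" or "top" or "wrist"; returns a dict with "frame" (384x512x3 uint8, blue, green, red), "depth" (384x512 float32, m along the optical axis (not along the pixel's ray), 0 where there is no reading), "camera_matrix" (3x3 intrinsics, pixels), "R" (3x3) and "t" (3): a world point X has camera coordinates R X + t; the wrist camera has in their place "mount" (4x4, takes a point from camera to tool coordinates, whose origin is the TCP and whose axes are the tool frame's). Camera axes: x right, y down, z forward; pixel columns grow to the right and rows downward; lengths in m; the calibration is good to about 2 mm. A picture is of the moment at which its call begins: read the wrist's pose just before it.
- bot.job_done(): hands the job in, once; it reports no verdict.
Trained networks look in the newest picture that a camera, given by its name, has taken for a name from the list of things; names that differ only in an ending like _2 or _b are one class to them, and where a whole thing is asked for, a point or a joint stands for the part that bears it (a point fixed in the world has none). Each returns a list of dicts, best first, with "confidence" (0 to 1); they miss things now and then, are a little off and sometimes report something else, mostly with a low value. They report only what shows in the picture. A call takes as long as a camera call. They do not tell look-alikes from the thing itself.
- cams.spot_in(name, camera): "rect" ([left, top, right, bottom] in pixels, round what is visible of it).
The state is a dict: "time": time; "q": joint angles; "qd": joint speeds; "joint_efforts": joint torques, N m; "ee_pos": TCP position; "tcp_rot": TCP orientation; "wrist_force": force on the tool from outside, world axes, zero at the start; "torque": the same for the moment, N m; "opening": finger opening in m.
Only numpy, scipy, OpenCV 4.12 (cv2) and the standard library are available. Lean on these libraries where they do the work, as an engineer would, in place of code of your own. Each camera call takes 0.05 s, during which the arm holds its last target. There are 200 camera calls.

## Task

Get the finds ready for photography: turn the turntable to its loading detent, hang every mount plate that is there on a stud of its own by slipping the keyhole over the stud's head and sliding the plate down until it hangs home, sherd side out, and then turn the loaded turntable to its imaging detent so that the plates face the camera. The scale bar must also end up lying on the black patch of the disc in front of the plates, roughly parallel to the panel. Do not tip a plate over, and leave the jars, beakers, bottle and bowl where they are.

Things in the scene. Friction and masses are not known exactly. Their poses are not given: they have to be found in the camera images.
- turntable (a joint): turntable angle, rad, counter-clockwise from above: 0 = loading detent (studs look away from the robot, along the base's +x), 1.571 = imaging detent (studs look left, at the camera); stops at -0.10 and 1.67. A sprung ball holds it at each detent (about 0.6 N m to get in or out) and centres it when released within 0.05; elsewhere it stays where it is left. Starts between them. The base may stand turned by 0.2 rad
- disc_center (a point): centre of the top of the aluminium disc (330 mm across, top 40 mm above the table), turning with it: x out of the panel's stud side, y along the panel, z up. The grey upright panel stands across the disc: x -16 to 0 mm, y +-142 mm, 124 mm high. The black patch for the scale bar, 50 x 150 mm, is centred at x = +100 mm, y = 0
- post (a point): grip of the turntable's red upright handle post (18 mm across, standing 40 to 116 mm above the table), behind the panel at x = -125 mm, y = 0 of disc_center's frame; this point is 85 mm above the table, on the post's axis
- stud0 (a point): brass headed stud at the -y end of the panel (studs 95 mm apart, 150 mm above the table, 14 mm below the panel's top). Shank 8 mm across and 11 mm long from panel to head; head 18 mm across, 6 mm thick. The point is on the axis half-way along the shank, 5.5 mm out from the panel; x out of the panel along the stud, z up
- stud1 (a point): brass headed stud at the middle of the panel (studs 95 mm apart, 150 mm above the table, 14 mm below the panel's top). Shank 8 mm across and 11 mm long from panel to head; head 18 mm across, 6 mm thick. The point is on the axis half-way along the shank, 5.5 mm out from the panel; x out of the panel along the stud, z up
- stud2 (a point): brass headed stud at the +y end of the panel (studs 95 mm apart, 150 mm above the table, 14 mm below the panel's top). Shank 8 mm across and 11 mm long from panel to head; head 18 mm across, 6 mm thick. The point is on the axis half-way along the shank, 5.5 mm out from the panel; x out of the panel along the stud, z up
- plate0_key (a point): keyhole of the white plate with a terracotta red sherd (may be absent: None): centre of its 26 mm entry, mid-thickness, 65 mm above the lower edge. A 12 mm slot runs up from it, ending 35 mm above this point: hung, it lies 31 mm below the stud's axis. x = out of the sherd face (must look away from the panel; sherd 10 mm proud, below the keyhole), z up
- plate0_tab (a point): grip of the upper tab (44 mm wide, 48 high, 6 thick) of the plate with the terracotta red sherd: 14 mm below its top, 81 mm above its entry, same axes. Plate 6 x 84 x 160 mm high, 160 g, upright in a wooden stand, lower edge 12 mm up (cheeks 62 mm high at its side edges): lift straight up. Hung, its top is 50 mm above the panel's
- plate1_key (a point): keyhole of the white plate with a dark brown sherd (may be absent: None): centre of its 26 mm entry, mid-thickness, 65 mm above the lower edge. A 12 mm slot runs up from it, ending 35 mm above this point: hung, it lies 31 mm below the stud's axis. x = out of the sherd face (must look away from the panel; sherd 10 mm proud, below the keyhole), z up
- plate1_tab (a point): grip of the upper tab (44 mm wide, 48 high, 6 thick) of the plate with the dark brown sherd: 14 mm below its top, 81 mm above its entry, same axes. Plate 6 x 84 x 160 mm high, 160 g, upright in a wooden stand, lower edge 12 mm up (cheeks 62 mm high at its side edges): lift straight up. Hung, its top is 50 mm above the panel's
- plate2_key (a point): keyhole of the white plate with a blue glazed sherd (may be absent: None): centre of its 26 mm entry, mid-thickness, 65 mm above the lower edge. A 12 mm slot runs up from it, ending 35 mm above this point: hung, it lies 31 mm below the stud's axis. x = out of the sherd face (must look away from the panel; sherd 10 mm proud, below the keyhole), z up
- plate2_tab (a point): grip of the upper tab (44 mm wide, 48 high, 6 thick) of the plate with the blue glazed sherd: 14 mm below its top, 81 mm above its entry, same axes. Plate 6 x 84 x 160 mm high, 160 g, upright in a wooden stand, lower edge 12 mm up (cheeks 62 mm high at its side edges): lift straight up. Hung, its top is 50 mm above the panel's
- scalebar_center (a point): centre of the loose black-and-white scale bar, 120 mm long (its y) and 24 x 24 mm in section, 100 g, lying on the work surface at the robot's left
- brush_beaker: glass beaker of long brushes, 68 mm across, 85 mm high (brushes to 180 mm); bystander, origin at the centre of its underside
- spoon_beaker: glass beaker of spoons and spatulas, 68 mm across, 85 mm high (tools to 150 mm); bystander, origin at the centre of its underside
- jar: clear jar with a white cap, 64 mm across, 80 mm high; bystander, origin at the centre of its underside
- amber_jar: amber jar with a brass cap, 60 mm across, 75 mm high; bystander, origin at the centre of its underside
- wash_bottle: white wash bottle with a red cap, 56 mm across, 130 mm high; bystander, origin at the centre of its underside
- bowl: small terracotta bowl, 80 mm across, 40 mm high; bystander, origin at the centre of its underside
Things that resemble listed ones, but are neither listed nor needed, are in the scene too. Leave any green look-alike of the part that bears plate0_key alone.

How it is judged:
By the outcome, as a careful person would: the job done as asked, in the order asked, and still so for the second after the job is handed in, with the robot touching nothing.
Of plate0, plate1, plate2 only 2 to 3 are there at a start; the rules pass over those that are not, and their reading is None.
At some moment in a run one of scalebar may be knocked a few centimetres aside while the robot is not near it.
It also fails if it takes over 200 s, if anything falls off the work surface, if the arm or the gripper's body presses on something with over 40 N, if the wrist force passes 120 N, or if a joint passes its speed limit or range.

## Working session

There is one attempt and no reset: what is moved stays moved. The work goes in short steps, Python scripts to look and compute and a tool call to move; the robot and the scene stay as the last step left them, time stands still between calls to the robot, and variables do not carry over. Pictures are saved under pics/ and viewed, about 12 in all and at most 16, crops included, and the job is handed in when it is done.

Besides the shell and the picture viewer there is one more tool, called by a JSON object that holds its "method" and its "body", one argument or row to a line. apply_moves: Moves the arm, as the interface text tells. Its arguments: {"type":"object","properties":{"commands":{"type":"array"},"newtons":{"type":"number"}},"required":["commands"]}

```bash
ls; mkdir -p pics
cat > h.py <<'E'
import numpy as np, cv2
from scipy.spatial.transform import Rotation as Ro
from workcell import bot, cams
def tool():
    o=bot.get_obs(); T=np.eye(4)
    T[:3,:3]=Ro.from_euler('xyz',o['tcp_rot'],degrees=True).as_matrix(); T[:3,3]=o['ee_pos']; return T,o
def shot(n,save=None):
    T,o=tool(); c=cams.camera(n)
    if n=='wrist': c['W']=T@np.array(c['mount'])
    else:
        W=np.eye(4); R=np.array(c['R']); W[:3,:3]=R.T; W[:3,3]=-R.T@np.array(c['t']).ravel(); c['W']=W
    if save: cv2.imwrite('pics/%s.png'%save,c['frame'])
    return c
def cloud(c):
    d=c['depth']; K=np.array(c['camera_matrix']); v,u=np.mgrid[:d.shape[0],:d.shape[1]]
    P=np.stack([(u-K[0,2])/K[0,0]*d,(v-K[1,2])/K[1,1]*d,d],-1)
    X=P@c['W'][:3,:3].T+c['W'][:3,3]; X[d==0]=np.nan; return X
def proj(c,X):
    P=(np.atleast_2d(X)-c['W'][:3,3])@c['W'][:3,:3]; q=P@np.array(c['camera_matrix']).T; return q[:,:2]/q[:,2:]
E
python3 - <<'E'
from h import *
print(bot.get_obs())
ims=[]
for n in ['scene','top']:
    c=shot(n); X=cloud(c); np.savez(n+'.npz',X=X,f=c['frame'],W=c['W'],K=c['camera_matrix'],d=c['depth'])
    print(n,c['W'].round(3).tolist(), np.array(c['camera_matrix']).round(1).tolist())
    for k in ['turntable','post','stud0','stud1','stud2','plate0_key','plate1_key','plate2_key','plate0_tab','plate1_tab','plate2_tab','scalebar_center','brush_beaker','spoon_beaker','jar','amber_jar','wash_bottle','bowl']:
        for r in cams.spot_in(k,n)[:3]:
            b=[int(round(v)) for v in r['rect']]; 
            u,v=(b[0]+b[2])//2,(b[1]+b[3])//2
            u=min(max(u,0),511);v=min(max(v,0),383)
            if r['confidence']>.3: print(n,k,round(r['confidence'],2),b,X[v,u].round(3))
    cv2.imwrite('pics/%s0.png'%n,cv2.resize(c['frame'],(800,600)))
E
```

```text
pics
{'time': 0.0, 'q': array([7.00706179e+01, 5.00989397e+00, 1.00332422e+01, 9.50990589e+01,
       3.16927783e-03, 8.99993473e+01]), 'qd': array([-0.02092906,  0.00453497,  0.05505112,  0.04156752, -0.00676097,
        0.10625432]), 'joint_efforts': array([-5.11631370e-04, -5.20392752e+01,  4.64803147e+01,  1.63529674e-02,
       -6.57482474e-05, -6.38039893e-06]), 'ee_pos': array([0.18737918, 0.5168473 , 0.23058379]), 'tcp_rot': array([ -92.39767626,   89.92422306, -112.32640776]), 'wrist_force': array([-0.06247962, -0.35923589, -0.2342493 ]), 'torque': array([ 0.00255127, -0.05952364, -0.0044548 ]), 'opening': 0.08548552742497106}
scene [[-0.393, 0.785, -0.478, 1.116], [0.919, 0.33, -0.214, 0.219], [-0.011, -0.524, -0.852, 1.194], [0.0, 0.0, 0.0, 1.0]] [[467.4, 0.0, 259.5], [0.0, 467.4, 191.0], [0.0, 0.0, 1.0]]
scene turntable 0.73 [202, 183, 325, 289] [ 0.597 -0.006  0.038]
scene post 0.89 [204, 180, 326, 292] [ 0.596 -0.     0.041]
scene stud0 0.57 [203, 180, 324, 295] [ 0.599 -0.005  0.037]
scene stud1 0.57 [203, 180, 324, 295] [ 0.599 -0.005  0.037]
scene stud2 0.57 [203, 18
[... 1850 characters left out ...]
  0.096]
top plate0_tab 0.61 [346, 253, 364, 280] [ 0.304 -0.304  0.052]
top plate0_tab 0.5 [337, 149, 371, 168] [ 0.601 -0.29   0.138]
top scalebar_center 0.67 [126, 157, 164, 171] [0.607 0.317 0.026]
top scalebar_center 0.44 [341, 150, 369, 168] [ 0.613 -0.309  0.066]
top brush_beaker 0.62 [383, 244, 428, 267] [ 0.337 -0.436  0.087]
top spoon_beaker 0.7 [128, 156, 168, 172] [0.607 0.308 0.024]
top spoon_beaker 0.59 [165, 81, 199, 122] [0.783 0.196 0.083]
top jar 0.57 [284, 235, 306, 254] [ 0.367 -0.131  0.08 ]
top amber_jar 0.86 [300, 106, 322, 130] [ 0.733 -0.181  0.075]
top wash_bottle 0.66 [170, 233, 196, 253] [0.371 0.182 0.094]
top bowl 0.72 [334, 119, 364, 142] [ 0.715 -0.306  0.011]
```

View pics/scene0.png

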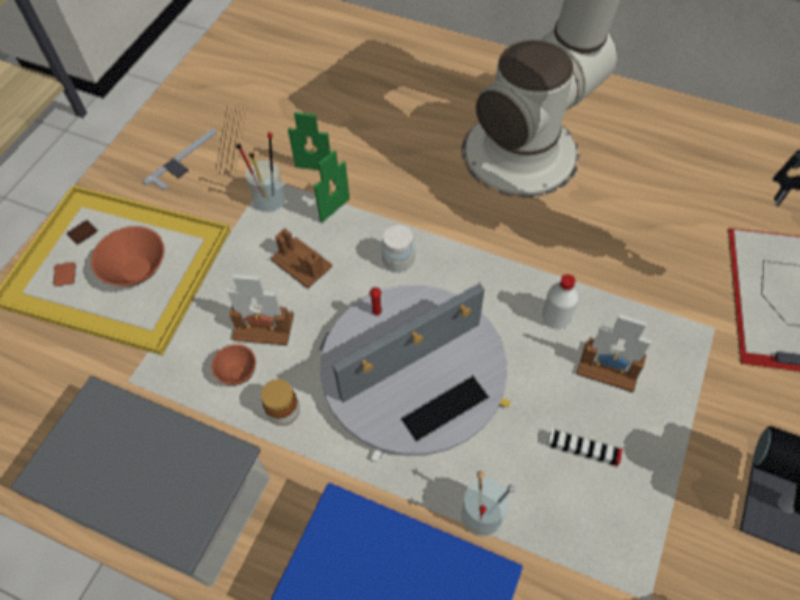

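View pics/top0.png

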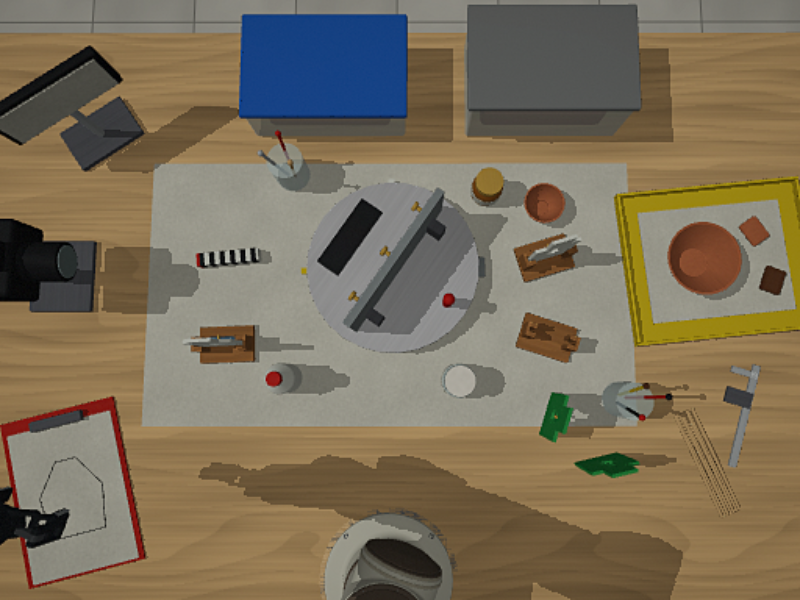

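Red-sherd plate: scene px (165,197), top (356,158). Blue-sherd plate: scene (398,220), top (136,220). The brown one is absent, since its stand at top (350,215) is empty. There are two green look-alikes, at scene (197,90) and (212,120), which I leave alone. Next I measure the turntable, plates and bar.

Run:
```python
from h import *
S={n:np.load(n+'.npz') for n in ['scene','top']}
P=np.concatenate([S[n]['X'].reshape(-1,3) for n in S]); C=np.concatenate([S[n]['f'].reshape(-1,3) for n in S]).astype(int)
ok=np.isfinite(P).all(1); P=P[ok];C=C[ok]
def box(x0,x1,y0,y1,z0,z1): return (P[:,0]>x0)&(P[:,0]<x1)&(P[:,1]>y0)&(P[:,1]<y1)&(P[:,2]>z0)&(P[:,2]<z1)
def rect(p,n):
    r=cv2.minAreaRect(p[:,:2].astype(np.float32)*1000); b=cv2.boxPoints(r); e=b[1]-b[0]; f=b[2]-b[1]
    L=e if np.hypot(*e)>np.hypot(*f) else f
    d=p[:,:2]-p[:,:2].mean(0); w,V=np.linalg.eigh(d.T@d); a=V[:,1]
    print(n,len(p),'ctr',np.round(r[0],1),'size',np.round(r[1],1),'longdir rect',round(np.degrees(np.arctan2(L[1],L[0])),1),'pca',round(np.degrees(np.arctan2(a[1],a[0])),1),'mean',p.mean(0).round(4))
m=box(.35,.8,-.22,.22,.034,.046); p=P[m]
(cx,cy),r=cv2.minEnclosingCircle(p[:,:2].astype(np.float32)); print('disc enc',cx,cy,r)
# robust fit w/ hull
h=cv2.convexHull(p[:,:2].astype(np.float32))[:,0]; A=np.c_[2*h,np.ones(len(h))]; s=np.linalg.lstsq(A,(h**2).sum(1),rcond=None)[0]; print('disc fit',s[:2],np.sqrt(s[2]+s[:2]@s[:2]))
rect(P[box(.4,.8,-.17,.17,.158,.17)],'paneltop')
red=(C[:,2]>110)&(C[:,1]<60)&(C[:,0]<60)
p=P[box(.38,.75,-.2,.2,.07,.13)&red]; rect(p,'post')
brass=(C[:,2]>C[:,0]+60)&(C[:,1]>C[:,0]+25)
rect(P[box(.4,.8,-.17,.17,.135,.158)&brass],'brass')
dark=C.sum(1)<90
rect(P[box(.4,.8,-.2,.2,.034,.046)&dark],'patch')
rect(P[box(.52,.7,.22,.4,.012,.04)],'bar')
for n,b in {'pl0':(.52,.68,-.38,-.2),'pl2':(.36,.5,.2,.38)}.items():
    rect(P[box(*b,.10,.19)],n+' hi'); rect(P[box(*b,.128,.175)],n+' tab'); rect(P[box(*b,.03,.07)],n+' low')
    print(P[box(*b,.0,.25)][:,2].max())
for n in S:
    f=S[n]['f']; X=S[n]['X']; 
    if n=='scene': cv2.imwrite('pics/c1.png',cv2.resize(f[165:305,130:430],None,fx=2.6,fy=2.6,interpolation=3))
```

```text
disc enc 0.5763311982154846 0.004953362047672272 0.28499871492385864
disc fit [0.58753291 0.01015031] 0.2736626251265177
paneltop 1354 ctr [586.1  -5.6] size [ 33.4 286.5] longdir rect -34.7 pca 145.4 mean [ 0.5838 -0.0128  0.1634]
post 84 ctr [447.3  39.5] size [ 20.4 341.7] longdir rect -64.7 pca 114.1 mean [ 0.5009 -0.0698  0.1113]
brass 99 ctr [590.2   1.7] size [ 18.4 206.4] longdir rect -35.0 pca 145.5 mean [0.5927 0.0026 0.1541]
patch 1527 ctr [642.   77.6] size [ 48.7 147.7] longdir rect -34.9 pca 145.4 mean [0.6426 0.0762 0.0405]
bar 843 ctr [607.9 316.2] size [ 27.7 123.1] longdir rect -84.1 pca 95.6 mean [0.6082 0.3154 0.0231]
pl0 hi 494 ctr [ 608.8 -301.2] size [11.  85.6] longdir rect -72.7 pca 107.5 mean [ 0.609  -0.2996  0.1375]
pl0 tab 262 ctr [ 609.5 -302.3] size [ 9.7 71.4] longdir rect -73.4 pca 108.1 mean [ 0.609  -0.3001  0.1542]
pl0 low 612 ctr [ 638.2 -292.5] size [ 91.5 104.7] longdir rect -72.9 pca 119.2 mean [ 0.6171 -0.2954  0.0518]
0.17929166913234085
pl2 hi 602 ctr [418.8 270.5] size [173.3  45. ] longdir rect 65.2 pca 64.7 mean [0.4327 0.2993 0.1357]
pl2 tab 300 ctr [415.6 261.7] size [157.   37.8] longdir rect 61.8 pca 61.2 mean [0.4331 0.3004 0.152 ]
pl2 low 661 ctr [428.8 282.5] size [171.7  62.7] longdir rect 70.8 pca 75.8 mean [0.439  0.3011 0.0533]
0.17700472849600846
```

View pics/c1.png

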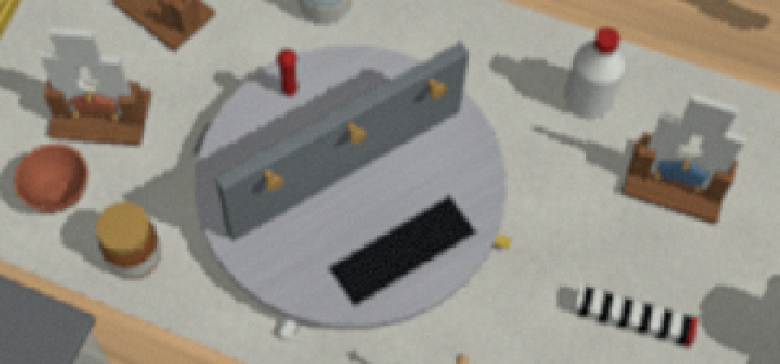

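```bash
cat >> h.py <<'E'
def plan(pos,jaw,name=''):
    """tool down: TCP target, jaw axis angle (deg, world, mod 180) -> shift in tool axes, roll options"""
    T,o=tool(); s=T[:3,:3].T@(np.array(pos)-T[:3,3])
    y=T[:3,1]; cur=np.degrees(np.arctan2(y[1],y[0]))
    d=(cur-jaw+90)%180-90   # +roll about tool x (down) turns clockwise from above
    print(name,'shift',s.round(4),'roll',round(np.radians(d),3),'or',round(np.radians(d-180*np.sign(d)),3),'jaw now',round(cur,1),'q6',o['q'][5].round(1),'q1',o['q'][0].round(1))
    return s
E
python3 - <<'E'
from h import *
X=np.load('scene.npz')['X']; D=np.array([.586,-.005])
for u,v in [(323,258),(241,291),(240,289)]:
    w=np.nanmedian(X[v-1:v+2,u-1:u+2].reshape(-1,3),0); d=w[:2]-D; print(w.round(3),np.hypot(*d).round(3),np.degrees(np.arctan2(d[1],d[0])).round(1))
X=np.load('top.npz')['X']
for u,v in [(307,171),(308,169),(195,173)]:
    w=np.nanmedian(X[v-1:v+2,u-1:u+2].reshape(-1,3),0); d=w[:2]-D; print(w.round(3),np.hypot(*d).round(3),np.degrees(np.arctan2(d[1],d[0])).round(1))
T,o=tool(); print(T.round(3))
plan([.515,-.108,.25],145.4,'post')
E
```

```text
[0.583 0.166 0.012] 0.171 91.0
[ 0.755 -0.001  0.012] 0.169 1.2
[ 0.751 -0.005  0.013] 0.165 -0.1
[ 0.588 -0.175  0.006] 0.17 -89.3
[ 0.594 -0.179  0.006] 0.174 -87.3
[0.58  0.166 0.018] 0.172 92.0
[[-0.     0.341  0.94   0.187]
 [-0.     0.94  -0.341  0.517]
 [-1.    -0.    -0.     0.231]
 [ 0.     0.     0.     1.   ]]
post shift [-0.0187 -0.476   0.521 ] roll -1.315 or 1.827 jaw now 70.1 q6 90.0 q1 70.1
```

{"method": "apply_moves", "body": {
  "commands": [
    [-0.03,-0.1,0.1,0.05,1],
    [-0.03,-0.476,0.521,0.257,1],
    [-0.03,-0.476,0.521,0.257,1],
    [-0.03,-0.476,0.521,0.257,1],
    [-0.03,-0.476,0.521,0.257,1],
    [-0.03,-0.476,0.521,0.257,1],
    [-0.03,-0.476,0.521,0.257,1],
    [-0.03,-0.476,0.521,0.257,1],
    [-0.03,-0.476,0.521,0.257,1],
    [-0.03,-0.476,0.521,0.257,1],
    [-0.03,-0.476,0.521,0.257,1],
    [-0.03,-0.476,0.521,0.257,1]
  ]
}}

```text
time: 3.1
ee_pos: [0.4655, -0.0155, 0.2584]
tcp_rot: [38.6, 89.9, 4.0]
wrist_force: [0.2, 0.8, -0.5]
opening: 0.0855
```

Run:
```python
from h import *
o=bot.get_obs(); print(o['q'].round(1),o['ee_pos'].round(4))
plan([.515,-.108,.25],55.4,'post')
```

```text
[-1.9 -5.9  2.3 98.2  0.  32.8] [ 0.4655 -0.0155  0.2584]
post shift [ 0.0085 -0.0479  0.0933] roll -0.001 or 3.14 jaw now 55.3 q6 32.8 q1 -1.9
```

{"method": "apply_moves", "body": {
  "commands": [
    [0.03,-0.048,0.093,0,1],
    [0.03,-0.048,0.093,0,1],
    [0.03,-0.048,0.093,0,1],
    [0.03,-0.048,0.093,0,1],
    [0.03,-0.048,0.093,0,1]
  ]
}}

```text
time: 3.6
ee_pos: [0.5144, -0.1072, 0.2289]
tcp_rot: [57.5, 89.9, 22.8]
wrist_force: [-0.6, 0.1, 0.1]
opening: 0.0853
```

Run:
```python
from h import *
c=shot('wrist','w1'); X=cloud(c); f=c['frame'].astype(int); T,o=tool(); print(o['ee_pos'],np.array(c['mount']).round(3).tolist())
m=(f[...,2]>110)&(f[...,1]<70)&(f[...,0]<70)&(X[...,2]>.06); p=X[m]; print(len(p),np.nanmean(p,0) if len(p) else 0, np.nanmin(p,0),np.nanmax(p,0))
t=p[p[:,2]>.112]; print(len(t),t.mean(0))
```

```text
[ 0.51450403 -0.10681749  0.22928797] [[0.001, -0.314, 0.949, -0.142], [1.0, 0.0, -0.0, 0.001], [-0.0, 0.949, 0.314, -0.082], [0.0, 0.0, 0.0, 1.0]]
587 [ 0.50953543 -0.10728498  0.10394297] [ 0.42270531 -0.34011404  0.06041419] [ 0.52180894 -0.09819815  0.11695197]
263 [ 0.51207338 -0.10837774  0.11404108]
```

View pics/w1.png

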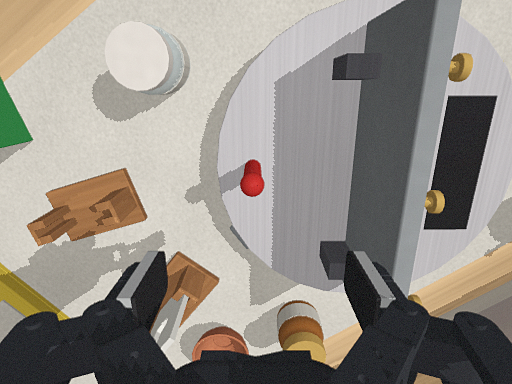

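The wrist view shows the red post at px (252,180), about (0.513,-0.108), clear of the panel and jar. I descend and grip it.

{"method": "apply_moves", "body": {
  "commands": [
    [0.05,0,0,0,1],
    [0.1,0,0,0,1],
    [0.15,0,0,0,1],
    [0.15,0,0,0,1],
    [0.15,0,0,0,-1],
    [0.15,0,0,0,-1],
    [0.15,0,0,0,-1],
    [0.15,0,0,0,-1],
    [0.15,0,0,0,-1],
    [0.15,0,0,0,-1],
    [0.15,0,0,0,-1],
    [0.15,0,0,0,-1]
  ],
  "newtons": 50
}}

```text
time: 4.85
ee_pos: [0.5137, -0.1104, 0.0817]
tcp_rot: [-48.1, 89.6, -82.9]
wrist_force: [-12.9, -18.6, 14.5]
opening: 0.0161
```

```bash
cat >> h.py <<'E'
def arc(D,a0,a1,n,r0=None):
    """rows rotating the tool about D by a0->a1 deg (world ccw) from the current pose"""
    T,o=tool(); R=T[:3,:3]; v=T[:2,3]-np.array(D); rows=[]
    for k in range(1,n+1):
        d=np.radians((a1-a0)*k/n); M=np.array([[np.cos(d),-np.sin(d)],[np.sin(d),np.cos(d)]])
        s=R.T@np.r_[M@v-v,0]; rows.append([0]+[round(float(q),4) for q in s[1:]]+[round(-d,4),-1])
    return rows
E
python3 - <<'E'
from h import *
T,o=tool(); D=np.array([.586,-.005]); v=T[:2,3]-D; print(o['ee_pos'],o['q'].round(1),o['wrist_force'],np.hypot(*v),np.degrees(np.arctan2(-v[1],-v[0])))
print(arc(D,55.4,0.5,9))
E
```

```text
[ 0.51374992 -0.11036453  0.08169172] [-11.9   1.2 -10.4  78.3  -0.4  22.9] [-12.93187474 -18.64483083  14.45587638] 0.12775664118281432 55.56096645965362
[[0, 0.0006, -0.0136, np.float64(0.1065), -1], [0, 0.0027, -0.027, np.float64(0.2129), -1], [0, 0.0062, -0.0402, np.float64(0.3194), -1], [0, 0.0111, -0.0528, np.float64(0.4259), -1], [0, 0.0173, -0.0649, np.float64(0.5323), -1], [0, 0.0247, -0.0763, np.float64(0.6388), -1], [0, 0.0333, -0.0868, np.float64(0.7453), -1], [0, 0.043, -0.0964, np.float64(0.8517), -1], [0, 0.0537, -0.1048, np.float64(0.9582), -1]]
```

{"method": "apply_moves", "body": {
  "commands": [
    [0,0,0,0,-1],
    [0,0.0006,-0.0133,0.1065,-1],
    [0,0.0026,-0.0264,0.213,-1],
    [0,0.0061,-0.0393,0.319,-1],
    [0,0.0109,-0.0517,0.426,-1],
    [0,0.0169,-0.0635,0.532,-1],
    [0,0.0242,-0.0747,0.639,-1],
    [0,0.0326,-0.085,0.745,-1],
    [0,0.0421,-0.0944,0.852,-1],
    [0,0.0526,-0.1026,0.958,-1],
    [0,0.0526,-0.1026,0.958,-1],
    [0,0.0526,-0.1026,0.958,-1]
  ]
}}

```text
time: 6.05
ee_pos: [0.4591, -0.0084, 0.0818]
tcp_rot: [3.3, 89.6, -86.2]
wrist_force: [-6.2, 0.8, 6.5]
opening: 0.016
```

Run:
```python
from h import *
T,o=tool(); D=np.array([.5847,-.007]); v=T[:2,3]-D; print(o['ee_pos'],o['q'].round(1),o['wrist_force'],np.hypot(*v),np.degrees(np.arctan2(-v[1],-v[0])))
```

```text
[ 0.45907021 -0.00839578  0.08175224] [ -0.8  -7.8 -19.   78.8  -0.4  88.7] [-6.188955    0.77983694  6.45618887] 0.12563754649272488 0.6365430007222799
```

{"method": "apply_moves", "body": {
  "commands": [
    [0,0,0,0,1],
    [0,0,0,0,1],
    [0,0,0,0,1],
    [0,0,0,0,1],
    [-0.05,0,0,0,1],
    [-0.1,0,0,0,1],
    [-0.15,0,0,0,1],
    [-0.18,0,0,0,1],
    [-0.18,0,0,0,1]
  ]
}}

```text
time: 6.95
ee_pos: [0.4603, -0.0072, 0.2663]
tcp_rot: [45.6, 89.4, -43.8]
wrist_force: [-0.1, 0.8, -0.8]
opening: 0.0855
```

Run:
```python
from h import *
P=[];C=[]
for n in ['scene','top']:
    c=shot(n,'l_'+n); P.append(cloud(c).reshape(-1,3)); C.append(c['frame'].reshape(-1,3).astype(int))
Ps,Cs=P,C
for nm,P,C in [('scene',Ps[0],Cs[0]),('top',Ps[1],Cs[1])]:
    def box(x0,x1,y0,y1,z0,z1): return (P[:,0]>x0)&(P[:,0]<x1)&(P[:,1]>y0)&(P[:,1]<y1)&(P[:,2]>z0)&(P[:,2]<z1)
    def rect(p,n):
        if len(p)<10: print(n,'few'); return
        r=cv2.minAreaRect(p[:,:2].astype(np.float32)*1000)
        d=p[:,:2]-p[:,:2].mean(0); w,V=np.linalg.eigh(d.T@d); a=V[:,1]
        print(nm,n,len(p),'ctr',np.round(r[0],1),'size',np.round(r[1],1),'pca',round(np.degrees(np.arctan2(a[1],a[0]))%180,1),'mean',p.mean(0).round(4))
    rect(P[box(.55,.60,-.17,.17,.160,.168)],'paneltop')
    brass=(C[:,2]>C[:,0]+60)&(C[:,1]>C[:,0]+25)
    p=P[box(.57,.63,-.17,.17,.135,.165)&brass]; rect(p,'brass')
    for y in (-.1,-.005,.09):
        q=p[abs(p[:,1]-y)<.03]; 
        if len(q): print('  stud',q.mean(0).round(4),q.max(0).round(4),q.min(0).round(4))
    rect(P[box(.62,.75,-.2,.2,.034,.046)&(C.sum(1)<90)],'patch')
    rect(P[box(.5,.7,.2,.4,.018,.04)],'bar')
    rect(P[box(.39,.47,.24,.37,.13,.176)],'pl2 tab'); rect(P[box(.39,.47,.24,.37,.085,.128)],'pl2 mid')
    rect(P[box(.57,.65,-.37,-.23,.13,.176)],'pl0 tab'); rect(P[box(.57,.65,-.37,-.23,.085,.128)],'pl0 mid')
plan([.435,.30,.27],90,'pl2')
```

```text
scene paneltop 592 ctr [579.6  -6.6] size [ 18.8 284.4] pca 90.6 mean [ 0.5794 -0.0028  0.1629]
scene brass 69 ctr [595.1  -6.6] size [ 17.8 204.7] pca 90.4 mean [ 0.5962 -0.0011  0.1542]
  stud [ 0.5971 -0.1005  0.1539] [ 0.6043 -0.0942  0.1597] [ 0.5865 -0.109   0.1381]
  stud [ 0.5962 -0.0048  0.1544] [0.6027 0.0013 0.1596] [ 0.5874 -0.0103  0.1497]
  stud [0.5955 0.0896 0.1542] [0.6033 0.0957 0.1594] [0.586  0.0836 0.1409]
scene patch 776 ctr [685.1  -5.9] size [ 44.2 143.1] pca 90.7 mean [ 0.6853 -0.0051  0.0397]
scene bar 437 ctr [608.3 314.9] size [ 27.4 120. ] pca 95.8 mean [0.6087 0.3153 0.023 ]
scene pl2 tab 197 ctr [440.3 314.2] size [10.2 44.3] pca 92.5 mean [0.4413 0.3141 0.1552]
scene pl2 mid 283 ctr [440.4 314.3] size [11.2 84. ] pca 92.1 mean [0.4414 0.3143 0.1086]
scene pl0 tab 173 ctr [ 609.2 -302.2] size [11.4 45. ] pca 106.5 mean [ 0.6104 -0.3007  0.155 ]
scene pl0 mid 248 ctr [ 609.7 -301.9] size [10.9 85.8] pca 106.9 mean [ 0.6105 -0.3002  0.1086]
top paneltop 141 ctr [ 584.7 -114.4] size [30.  61.4] pca 87.4 mean [ 0.5791 -0.1148  0.1642]
top brass 18 ctr [594.9 -98.8] size [13.5 10.9] pca 87.1 mean [ 0.5966 -0.0988  0.1573]
  stud [ 0.5966 -0.0988  0.1573] [ 0.6005 -0.0921  0.1625] [ 0.5895 -0.1056  0.1528]
top patch 536 ctr [687.  -64.8] size [ 46.8 266. ] pca 90.5 mean [ 0.6908 -0.0034  0.0413]
top bar 335 ctr [606.9 315.6] size [ 25.4 120.4] pca 95.7 mean [0.6065 0.3154 0.0249]
top pl2 tab 64 ctr [438.5 308.5] size [ 6.  60.6] pca 94.3 mean [0.4376 0.3121 0.1623]
top pl2 mid 47 ctr [436.5 314.6] size [ 6.1 84.4] pca 94.0 mean [0.4372 0.3034 0.1117]
top pl0 tab 76 ctr [ 607.1 -300.6] size [ 6.2 45.2] pca 106.2 mean [ 0.6054 -0.2984  0.1615]
top pl0 mid 76 ctr [ 607.  -300.4] size [ 6.  84.6] pca 106.0 mean [ 0.6037 -0.2949  0.1114]
pl2 shift [-0.0103 -0.0216 -0.3073] roll -1.562 or 1.58 jaw now 0.5 q6 88.8 q1 -0.6
```

{"method": "apply_moves", "body": {
  "commands": [
    [0.02,-0.0185,-0.3217,-0.031,1],
    [0.02,-0.0185,-0.3217,-0.031,1],
    [0.02,-0.0185,-0.3217,-0.031,1],
    [0.02,-0.0185,-0.3217,-0.031,1],
    [0.02,-0.0185,-0.3217,-0.031,1],
    [0.02,-0.0185,-0.3217,-0.031,1],
    [0.02,-0.0185,-0.3217,-0.031,1],
    [0.02,-0.0185,-0.3217,-0.031,1],
    [0.02,-0.0185,-0.3217,-0.031,1],
    [0.02,-0.0185,-0.3217,-0.031,1]
  ]
}}

```text
time: 8.05
ee_pos: [0.438, 0.3132, 0.2391]
tcp_rot: [2.8, 89.6, -85.0]
wrist_force: [0.5, 0.2, 0.2]
opening: 0.0855
```

Run:
```python
from h import *
c=shot('wrist','w2'); X=cloud(c); T,o=tool(); p=X.reshape(-1,3)
for z0,z1 in [(.13,.166),(.166,.176)]:
    m=(abs(p[:,0]-.44)<.03)&(abs(p[:,1]-.314)<.06)&(p[:,2]>z0)&(p[:,2]<z1); q=p[m]
    r=cv2.minAreaRect(q[:,:2].astype(np.float32)*1000); print(len(q),r,q.mean(0))
plan([.439,.3145,.139],2.3)
```

```text
89 ((435.4142150878906, 336.4861755371094), (5.470161437988281, 0.7062610387802124), 2.6783056259155273) [0.43552576 0.33646836 0.14975975]
533 ((436.62982177734375, 314.71221923828125), (5.967934608459473, 44.29217529296875), 2.4098403453826904) [0.43667164 0.31578853 0.17266245]
 shift [ 0.1004  0.0008 -0.0021] roll -0.001 or 3.14 jaw now 2.2 q6 123.5 q1 35.8
```

View pics/w2.png

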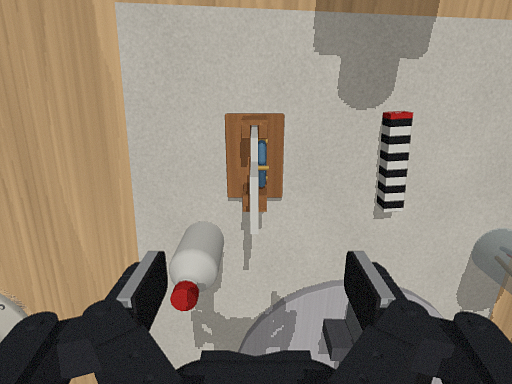

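Wrist view: the white plate is edge-on at px (253,165), with the blue sherd on its +x side. I descend and grip the tab.

{"method": "apply_moves", "body": {
  "commands": [
    [0.03,-0.001,-0.0015,-0.003,1],
    [0.06,-0.001,-0.0015,-0.003,1],
    [0.09,-0.001,-0.0015,-0.003,1],
    [0.1,-0.001,-0.0015,-0.003,1],
    [0.1,-0.001,-0.0015,-0.003,-1],
    [0.1,-0.001,-0.0015,-0.003,-1],
    [0.1,-0.001,-0.0015,-0.003,-1],
    [0.1,-0.001,-0.0015,-0.003,-1],
    [0.1,-0.001,-0.0015,-0.003,-1],
    [0.1,-0.001,-0.0015,-0.003,-1],
    [0.1,-0.001,-0.0015,-0.003,-1],
    [0.1,-0.001,-0.0015,-0.003,-1]
  ],
  "newtons": 50
}}

```text
time: 9.3
ee_pos: [0.4375, 0.3141, 0.1401]
tcp_rot: [16.7, 89.6, -70.9]
wrist_force: [-0.7, 1.0, 5.8]
opening: 0.0053
```

{"method": "apply_moves", "body": {
  "commands": [
    [-0.03,0,0,0,-1],
    [-0.07,0,0,0,-1],
    [-0.11,0,0,0,-1],
    [-0.15,0.01,0,0,-1],
    [-0.15,0.05,0.01,0.01,-1],
    [-0.15,0.09,0.03,0.01,-1],
    [-0.15,0.13,0.05,0.02,-1],
    [-0.15,0.17,0.07,0.03,-1],
    [-0.15,0.188,0.1,0.03,-1],
    [-0.15,0.187,0.14,0.03,-1],
    [-0.15,0.186,0.18,0.03,-1],
    [-0.15,0.184,0.215,0.03,-1]
  ]
}}

```text
time: 10.5
ee_pos: [0.63, 0.1061, 0.2907]
tcp_rot: [1.5, 89.6, -87.9]
wrist_force: [0.5, 0.4, -1.4]
opening: 0.0053
```

Run:
```python
from h import *
o=bot.get_obs(); print(o['q'].round(1),o['opening'],o['wrist_force'])
plan([.63,.0884,.25],0.6)
```

```text
[  9.7  20.4  35.1 104.7  -0.4  99.1] 0.005262396764796016 [ 0.53230546  0.35727713 -1.39344871]
 shift [ 0.0408 -0.0002  0.0174] roll 0.001 or -3.141 jaw now 0.7 q6 99.1 q1 9.7
```

{"method": "apply_moves", "body": {
  "commands": [
    [0.02,0,0.01,0,-1],
    [0.05,0,0.0174,0,-1],
    [0.077,0,0.0174,0,-1],
    [0.077,0,0.0174,0,-1],
    [0.077,0,0.0174,0,-1]
  ]
}}

```text
time: 11.0
ee_pos: [0.6299, 0.0882, 0.2139]
tcp_rot: [-8.7, 89.6, -98.0]
wrist_force: [-0.5, -0.7, -0.9]
opening: 0.0051
```

```bash
cat >> h.py <<'E'
def platefit(ctr,zr,cam='scene',wid=.05):
    c=shot(cam); X=cloud(c).reshape(-1,3); f=c['frame'].reshape(-1,3).astype(int)
    white=(f.min(1)>120)
    m=white&(abs(X[:,0]-ctr[0])<.03)&(abs(X[:,1]-ctr[1])<wid)&(X[:,2]>zr[0])&(X[:,2]<zr[1]); q=X[m]
    r=cv2.minAreaRect(q[:,1:].astype(np.float32)*1000)
    A=np.c_[q[:,1:]-[ctr[1],zr[0]],np.ones(len(q))]
    for _ in range(3):
        s=np.linalg.lstsq(A,q[:,0],rcond=None)[0]; k=abs(A@s-q[:,0])<.003; A,q=A[k],q[k]
    print(cam,len(q),'front x=',s[2].round(4),'dx/dy',s[0].round(3),'dx/dz',s[1].round(3),'y',q[:,1].min().round(4),q[:,1].max().round(4),'z',q[:,2].min().round(4),q[:,2].max().round(4))
    return c,q
E
python3 - <<'E'
from h import *
T,o=tool(); print(o['ee_pos'],o['q'].round(1))
t=o['ee_pos']
c,q=platefit(t[:2],(t[2]-.01,t[2]+.035)); 
c,q=platefit(t[:2],(t[2]-.09,t[2]-.02)); 
K=['scene']; b=proj(c,[[t[0],t[1],t[2]-.06]])[0].astype(int); print(b)
cv2.imwrite('pics/s3.png',cv2.resize(c['frame'][b[1]-60:b[1]+60,b[0]-80:b[0]+80],None,fx=5,fy=5,interpolation=3))
E
```

```text
[0.62990021 0.08820758 0.21386451] [ 8.2 17.1 22.1 95.2 -0.4 97.5]
scene 29 front x= 0.6353 dx/dy -0.002 dx/dz -0.037 y 0.1005 0.1106 z 0.2043 0.2479
scene 110 front x= 0.635 dx/dy -0.013 dx/dz 0.006 y 0.0461 0.1305 z 0.1243 0.1935
[292 239]
```

View pics/s3.png

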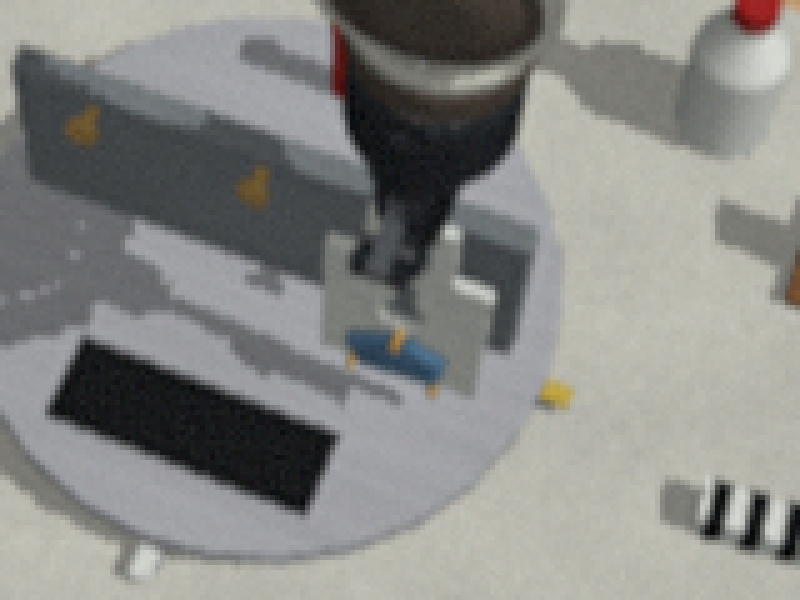

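{"method": "apply_moves", "body": {
  "commands": [
    [0,-0.01,-0.0005,0,-1],
    [0,-0.018,-0.0005,0,-1],
    [0,-0.024,-0.0005,0,-1],
    [0,-0.028,-0.0005,0,-1],
    [0,-0.032,-0.0005,0,-1],
    [0,-0.032,-0.0005,0,-1]
  ]
}}

```text
time: 11.7
ee_pos: [0.5983, 0.0886, 0.2158]
tcp_rot: [19.7, 89.6, -69.6]
wrist_force: [0.5, 1.0, -2.9]
opening: 0.0053
```

{"method": "apply_moves", "body": {
  "commands": [
    [0.001,-0.003,0,0,-1],
    [0.002,-0.006,0,0,-1],
    [0.002,-0.0075,0,0,-1],
    [0.002,-0.0075,0,0,-1]
  ]
}}

```text
time: 12.1
ee_pos: [0.5906, 0.0885, 0.2137]
tcp_rot: [18.3, 89.6, -71.0]
wrist_force: [0.8, -0.2, -1.6]
opening: 0.0053
```

{"method": "apply_moves", "body": {
  "commands": [
    [0.006,0,0,0,-1],
    [0.012,0,0,0,-1],
    [0.016,0,0,0,-1],
    [0.016,0,0,0,-1]
  ]
}}

```text
time: 12.5
ee_pos: [0.5903, 0.0883, 0.1966]
tcp_rot: [6.3, 89.6, -83.1]
wrist_force: [-0.4, -0.3, -1.8]
opening: 0.0053
```

{"method": "apply_moves", "body": {
  "commands": [
    [0.006,0,0,0,-1],
    [0.011,0,0,0,-1],
    [0.014,0,0,0,-1],
    [0.016,0,0,0,-1],
    [0.016,0,0,0,-1]
  ]
}}

```text
time: 13.0
ee_pos: [0.5904, 0.0882, 0.1818]
tcp_rot: [18.1, 89.6, -71.2]
wrist_force: [-2.3, 0.0, 5.4]
opening: 0.0049
```

{"method": "apply_moves", "body": {
  "commands": [
    [0,0,0,0,-0.7],
    [0,0,0,0,0],
    [0,0,0,0,0.6],
    [0,0,0,0,0.6],
    [-0.03,0,0,0,0.6],
    [-0.07,0,0,0,0.6],
    [-0.1,0,0,0,1],
    [-0.1,0,0,0,1],
    [-0.1,0,0,0,1]
  ]
}}

```text
time: 13.9
ee_pos: [0.5905, 0.089, 0.2821]
tcp_rot: [26.2, 89.6, -63.1]
wrist_force: [0.4, 1.1, -0.3]
opening: 0.0853
```

Run:
```python
from h import *
platefit((.592,.089),(.176,.212)); platefit((.592,.089),(.07,.15))
plan([.607,-.30,.24],16.3,'pl0')
```

```text
scene 28 front x= 0.596 dx/dy -0.038 dx/dz 0.03 y 0.0672 0.1106 z 0.1761 0.212
scene 26 front x= 0.5879 dx/dy -0.074 dx/dz 0.126 y 0.0511 0.127 z 0.0792 0.1464
pl0 shift [0.0432 0.0123 0.3888] roll -0.273 or 2.869 jaw now 0.7 q6 98.1 q1 8.8
```

{"method": "apply_moves", "body": {
  "commands": [
    [0,0.005,0.05,-0.05,1],
    [0,0.012,0.1,-0.1,1],
    [0,0.012,0.15,-0.2,1],
    [0,0.012,0.2,-0.273,1],
    [0,0.012,0.25,-0.273,1],
    [0,0.012,0.3,-0.273,1],
    [0.02,0.012,0.35,-0.273,1],
    [0.043,0.012,0.39,-0.273,1],
    [0.043,0.012,0.39,-0.273,1],
    [0.043,0.012,0.39,-0.273,1]
  ]
}}

```text
time: 15.0
ee_pos: [0.6057, -0.302, 0.2377]
tcp_rot: [-47.0, 89.7, -120.8]
wrist_force: [0.7, -0.2, 0.4]
opening: 0.0852
```

Run:
```python
from h import *
c=shot('wrist','w3'); X=cloud(c); T,o=tool(); p=X.reshape(-1,3); print(o['ee_pos'],o['q'].round(1))
m=(abs(p[:,0]-.607)<.03)&(abs(p[:,1]+.30)<.06)&(p[:,2]>.166)&(p[:,2]<.178); q=p[m]
r=cv2.minAreaRect(q[:,:2].astype(np.float32)*1000); print(len(q),r,q.mean(0))
x,y=np.array(r[0])/1000; plan([x,y,.139],r[2] if r[2]<45 else r[2]-90)
```

```text
[ 0.60627221 -0.30108719  0.2391778 ] [-26.3  24.1  34.   99.8  -0.3  47.4]
496 ((605.9459838867188, -301.9941101074219), (5.700210094451904, 44.141727447509766), 16.457841873168945) [ 0.60557049 -0.30005529  0.17262631]
 shift [ 0.1002 -0.0003  0.0002] roll -0.003 or 3.139 jaw now 16.3 q6 47.4 q1 -26.3
```

View pics/w3.png

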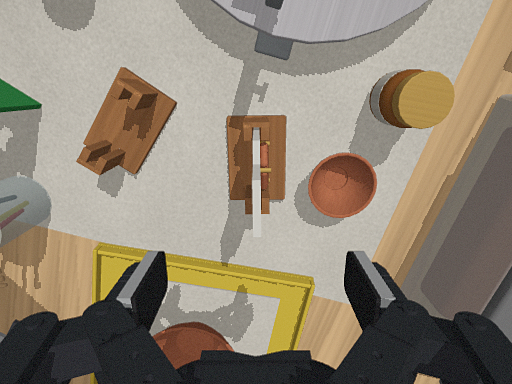

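Plate0 is white and edge-on at px (257,170), with a terracotta-red sherd on its +x side. It is not a green look-alike. I descend and grip it.

{"method": "apply_moves", "body": {
  "commands": [
    [0.03,-0.0003,0,-0.003,1],
    [0.06,-0.0003,0,-0.003,1],
    [0.09,-0.0003,0,-0.003,1],
    [0.1,-0.0003,0,-0.003,1],
    [0.1,-0.0003,0,-0.003,-1],
    [0.1,-0.0003,0,-0.003,-1],
    [0.1,-0.0003,0,-0.003,-1],
    [0.1,-0.0003,0,-0.003,-1],
    [0.1,-0.0003,0,-0.003,-1],
    [0.1,-0.0003,0,-0.003,-1],
    [0.1,-0.0003,0,-0.003,-1],
    [0.1,-0.0003,0,-0.003,-1]
  ]
}}

```text
time: 16.25
ee_pos: [0.6061, -0.302, 0.1399]
tcp_rot: [-16.5, 89.6, -90.0]
wrist_force: [0.2, -0.2, 5.5]
opening: 0.0054
```

{"method": "apply_moves", "body": {
  "commands": [
    [-0.03,0,0,0,-1],
    [-0.07,0,0,0,-1],
    [-0.11,0,0,0,-1],
    [-0.15,0,0,0,-1],
    [-0.15,0.02,-0.04,0.08,-1],
    [-0.15,0.04,-0.08,0.16,-1],
    [-0.15,0.06,-0.12,0.22,-1],
    [-0.15,0.08,-0.16,0.276,-1],
    [-0.14,0.082,-0.186,0.276,-1],
    [-0.11,0.082,-0.186,0.276,-1],
    [-0.075,0.082,-0.186,0.276,-1],
    [-0.075,0.082,-0.186,0.276,-1]
  ]
}}

```text
time: 17.45
ee_pos: [0.6297, -0.0992, 0.2074]
tcp_rot: [-63.5, 89.4, -152.9]
wrist_force: [0.4, -0.5, -2.1]
opening: 0.0051
```

Run:
```python
from h import *
T,o=tool(); t=o['ee_pos']; print(t,o['q'].round(1),o['wrist_force'],o['opening'])
platefit(t[:2],(t[2]-.09,t[2]-.02)); plan([.632,-.1005,.2135],0.6)
```

```text
[ 0.62974154 -0.09915634  0.20744481] [-8.8 17.6 22.  95.  -0.4 80.5] [ 0.35919267 -0.47622826 -2.14920177] 0.00513541153930847
scene 101 front x= 0.6331 dx/dy -0.012 dx/dz 0.018 y -0.1406 -0.0567 z 0.1176 0.1874
 shift [-0.0025  0.0014  0.001 ] roll 0.001 or -3.141 jaw now 0.7 q6 80.5 q1 -8.8
```

{"method": "apply_moves", "body": {
  "commands": [
    [-0.003,-0.005,0.0018,0,-1],
    [-0.003,-0.014,0.0018,0,-1],
    [-0.003,-0.021,0.0018,0,-1],
    [-0.003,-0.025,0.0018,0,-1],
    [-0.003,-0.028,0.0018,0,-1],
    [-0.003,-0.028,0.0018,0,-1]
  ]
}}

```text
time: 18.1
ee_pos: [0.6024, -0.1017, 0.2147]
tcp_rot: [-42.1, 89.6, -131.4]
wrist_force: [0.9, -0.5, -1.3]
opening: 0.0052
```

{"method": "apply_moves", "body": {
  "commands": [
    [0.001,-0.004,0,0,-1],
    [0.001,-0.007,0,0,-1],
    [0.001,-0.01,0,0,-1],
    [0.001,-0.01,0,0,-1]
  ]
}}

```text
time: 18.5
ee_pos: [0.592, -0.1018, 0.2139]
tcp_rot: [-42.3, 89.6, -131.6]
wrist_force: [0.0, -0.4, -2.3]
opening: 0.0055
```

{"method": "apply_moves", "body": {
  "commands": [
    [0.006,0,0,0,-1],
    [0.012,0,0,0,-1],
    [0.017,0,0,0,-1],
    [0.017,0,0,0,-1]
  ]
}}

```text
time: 18.9
ee_pos: [0.5916, -0.1019, 0.1956]
tcp_rot: [-51.6, 89.5, -141.0]
wrist_force: [-0.1, 0.2, -2.2]
opening: 0.0052
```

{"method": "apply_moves", "body": {
  "commands": [
    [0.006,0,0,0,-1],
    [0.011,0,0,0,-1],
    [0.014,0,0,0,-1],
    [0.015,0,0,0,-1],
    [0.015,0,0,0,-1]
  ]
}}

```text
time: 19.4
ee_pos: [0.592, -0.1019, 0.1816]
tcp_rot: [-39.5, 89.6, -128.9]
wrist_force: [1.2, 0.9, 3.8]
opening: 0.0056
```

{"method": "apply_moves", "body": {
  "commands": [
    [0,0,0,0,-0.7],
    [0,0,0,0,0],
    [0,0,0,0,0.6],
    [0,0,0,0,0.6],
    [-0.03,0,0,0,0.6],
    [-0.07,0,0,0,0.6],
    [-0.1,0,0,0,1],
    [-0.1,-0.03,-0.03,0,1],
    [-0.1,-0.07,-0.06,0,1],
    [-0.1,-0.11,-0.08,0,1],
    [-0.09,-0.132,-0.094,0,1],
    [-0.08,-0.132,-0.094,0,1]
  ]
}}

```text
time: 20.6
ee_pos: [0.4574, -0.0078, 0.2628]
tcp_rot: [-22.7, 89.7, -111.9]
wrist_force: [1.2, -0.7, 0.6]
opening: 0.085
```

Run:
```python
from h import *
for y in (.089,-.101):
    platefit((.592,y),(.176,.213)); c,q=platefit((.592,y),(.07,.15))
plan([.4600,-.0072,.0817],0.6,'post')
b=proj(c,[[.59,0,.13]])[0].astype(int)
cv2.imwrite('pics/s4.png',cv2.resize(c['frame'][b[1]-75:b[1]+75,b[0]-100:b[0]+100],None,fx=4,fy=4,interpolation=3))
```

```text
scene 27 front x= 0.596 dx/dy 0.006 dx/dz -0.067 y 0.0669 0.1105 z 0.1782 0.2129
scene 14 front x= 0.6031 dx/dy -0.237 dx/dz -0.383 y 0.0745 0.0929 z 0.1025 0.1094
scene 32 front x= 0.5967 dx/dy -0.03 dx/dz -0.036 y -0.1272 -0.0814 z 0.1786 0.2129
scene 44 front x= 0.595 dx/dy -0.028 dx/dz 0.014 y -0.1438 -0.0571 z 0.0721 0.1487
post shift [ 0.1797  0.0011 -0.0031] roll 0.001 or -3.141 jaw now 0.6 q6 88.4 q1 -1.0
```

View pics/s4.png

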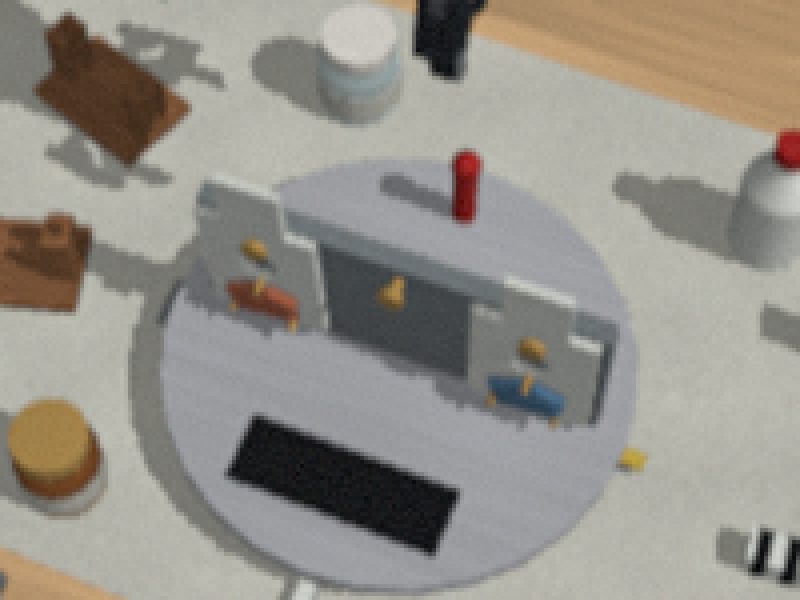

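{"method": "apply_moves", "body": {
  "commands": [
    [0.05,0.002,0,0,1],
    [0.1,0.002,0,0,1],
    [0.15,0.002,0,0,1],
    [0.18,0.002,0,0,1],
    [0.18,0.002,0,0,-1],
    [0.18,0.002,0,0,-1],
    [0.18,0.002,0,0,-1],
    [0.18,0.002,0,0,-1],
    [0.18,0.002,0,0,-1],
    [0.18,0.002,0,0,-1],
    [0.18,0.002,0,0,-1],
    [0.18,0.002,0,0,-1]
  ]
}}

```text
time: 22.0
ee_pos: [0.4592, -0.0105, 0.0833]
tcp_rot: [-50.6, 89.4, -139.9]
wrist_force: [-15.7, -1.8, 14.3]
opening: 0.0163
```

Run:
```python
from h import *
T,o=tool(); D=np.array([.5847,-.007]); v=T[:2,3]-D; print(o['ee_pos'],o['q'].round(1),o['wrist_force'],np.hypot(*v),np.degrees(np.arctan2(-v[1],-v[0])))
for r in arc(D,0,45,10): print([round(float(x),4) for x in r])
```

```text
[ 0.45920511 -0.01050133  0.08330399] [ -1.1  -7.3 -18.4  79.4  -0.4  88.3] [-15.71365581  -1.82485151  14.3210579 ] 0.12554372286092141 1.598145981789783
[0.0, 0.0006, 0.0098, -0.0785, -1.0]
[0.0, 0.0019, 0.0196, -0.1571, -1.0]
[0.0, 0.004, 0.0292, -0.2356, -1.0]
[0.0, 0.0068, 0.0387, -0.3142, -1.0]
[0.0, 0.0104, 0.0479, -0.3927, -1.0]
[0.0, 0.0146, 0.0568, -0.4712, -1.0]
[0.0, 0.0196, 0.0653, -0.5498, -1.0]
[0.0, 0.0252, 0.0734, -0.6283, -1.0]
[0.0, 0.0315, 0.081, -0.7069, -1.0]
[0.0, 0.0383, 0.0881, -0.7854, -1.0]
```

{"method": "apply_moves", "body": {
  "commands": [
    [0,0,0,0,-1],
    [0,0.0005,0.0098,-0.0785,-1],
    [0,0.0018,0.0196,-0.157,-1],
    [0,0.0039,0.0292,-0.2355,-1],
    [0,0.0067,0.0387,-0.314,-1],
    [0,0.0103,0.0479,-0.3925,-1],
    [0,0.0145,0.0568,-0.471,-1],
    [0,0.0195,0.0653,-0.55,-1],
    [0,0.0251,0.0734,-0.628,-1],
    [0,0.0314,0.081,-0.707,-1],
    [0,0.0382,0.0881,-0.785,-1]
  ]
}}

```text
time: 23.1
ee_pos: [0.4982, -0.0982, 0.0835]
tcp_rot: [-103.1, 89.4, -147.3]
wrist_force: [-0.7, 1.3, -5.9]
opening: 0.0161
```

Run:
```python
from h import *
T,o=tool(); D=np.array([.5847,-.007]); v=T[:2,3]-D; y=T[:3,1]; print(o['ee_pos'],o['q'].round(1),o['wrist_force'],np.hypot(*v),np.degrees(np.arctan2(-v[1],-v[0])),'jaw',np.degrees(np.arctan2(y[1],y[0])))
for r in arc(D,0,46,10): print([round(float(x),4) for x in r])
```

```text
[ 0.49823722 -0.09819634  0.08347328] [-10.9  -0.6 -12.1  79.   -0.4  33.3] [-0.71255695  1.32389154 -5.91435935] 0.12566854993053506 46.5262284033928 jaw 45.7977227454852
[0.0, 0.0005, 0.0101, -0.0803, -1.0]
[0.0, 0.0019, 0.0201, -0.1606, -1.0]
[0.0, 0.004, 0.0299, -0.2409, -1.0]
[0.0, 0.0069, 0.0396, -0.3211, -1.0]
[0.0, 0.0106, 0.049, -0.4014, -1.0]
[0.0, 0.015, 0.058, -0.4817, -1.0]
[0.0, 0.0202, 0.0667, -0.562, -1.0]
[0.0, 0.026, 0.075, -0.6423, -1.0]
[0.0, 0.0325, 0.0827, -0.7226, -1.0]
[0.0, 0.0395, 0.0899, -0.8029, -1.0]
```

{"method": "apply_moves", "body": {
  "commands": [
    [0,0.0005,0.0098,-0.0785,-1],
    [0,0.0018,0.0196,-0.157,-1],
    [0,0.0039,0.0292,-0.2355,-1],
    [0,0.0067,0.0387,-0.314,-1],
    [0,0.0103,0.0479,-0.3925,-1],
    [0,0.0145,0.0568,-0.471,-1],
    [0,0.0195,0.0653,-0.55,-1],
    [0,0.0251,0.0734,-0.628,-1],
    [0,0.0314,0.081,-0.707,-1],
    [0,0.0382,0.0881,-0.785,-1],
    [0,0.0382,0.0881,-0.785,-1]
  ]
}}

```text
time: 24.2
ee_pos: [0.5889, -0.1322, 0.0834]
tcp_rot: [-146.6, 89.5, -145.7]
wrist_force: [-1.5, -0.5, 1.0]
opening: 0.0163
```

Run:
```python
from h import *
T,o=tool(); D=np.array([.5847,-.007]); v=T[:2,3]-D; y=T[:3,1]; print(o['ee_pos'],o['q'].round(1),o['wrist_force'],np.hypot(*v),np.degrees(np.arctan2(-v[1],-v[0])),'jaw',np.degrees(np.arctan2(y[1],y[0])))
```

```text
[ 0.5888982  -0.13218893  0.08343704] [-12.5  12.3   1.9  80.   -0.4 -13.3] [-1.47752291 -0.53601939  1.04782221] 0.12525930567811341 91.92068959594816 jaw 90.8588721122381
```

{"method": "apply_moves", "body": {
  "commands": [
    [0,0,0,0,1],
    [0,0,0,0,1],
    [0,0,0,0,1],
    [0,0,0,0,1],
    [-0.05,0,0,0,1],
    [-0.1,0,0,0,1],
    [-0.15,0,0,0,1],
    [-0.2,0,0,0,1],
    [-0.2,0,0,0,1]
  ]
}}

```text
time: 25.1
ee_pos: [0.5918, -0.1314, 0.2918]
tcp_rot: [-64.6, 89.5, -63.7]
wrist_force: [0.9, -0.6, 0.6]
opening: 0.0853
```

```bash
cat > m.py <<'E'
from h import *
def meas(save=None):
  for nm in ['scene','top']:
    c=shot(nm,(save+nm) if save else None); P=cloud(c).reshape(-1,3); C=c['frame'].reshape(-1,3).astype(int)
    def box(x0,x1,y0,y1,z0,z1): return (P[:,0]>x0)&(P[:,0]<x1)&(P[:,1]>y0)&(P[:,1]<y1)&(P[:,2]>z0)&(P[:,2]<z1)
    def rect(p,n):
        if len(p)<10: print(nm,n,'few'); return
        r=cv2.minAreaRect(p[:,:2].astype(np.float32)*1000)
        d=p[:,:2]-p[:,:2].mean(0); w,V=np.linalg.eigh(d.T@d); a=V[:,1]
        print(nm,n,len(p),'ctr',np.round(r[0],1),'size',np.round(r[1],1),'pca',round(np.degrees(np.arctan2(a[1],a[0]))%180,1),'mean',p.mean(0).round(4))
    rect(P[box(.43,.73,-.05,.03,.158,.168)],'paneltop')
    rect(P[box(.43,.73,-.05,.03,.172,.22)],'plates')
    rect(P[box(.48,.69,.04,.16,.034,.046)&(C.sum(1)<90)],'patch')
    rect(P[box(.48,.69,.04,.16,.056,.075)],'bar on disc')
    rect(P[box(.5,.72,.2,.45,.018,.04)],'bar')
E
python3 - <<'E'
from m import *
meas('i_'); plan([.607,.3155,.20],5.7,'bar')
E
```

```text
scene paneltop 652 ctr [585.9  -5.7] size [285.8  33.5] pca 1.7 mean [ 0.5966 -0.0115  0.1629]
scene plates 212 ctr [588.6   1.8] size [237.6   7.7] pca 1.2 mean [0.6005 0.003  0.201 ]
scene patch 731 ctr [582.   92.8] size [142.8  43.8] pca 1.6 mean [0.5845 0.0931 0.0395]
scene bar on disc few
scene bar 442 ctr [608.7 314.9] size [ 27.3 120.6] pca 95.8 mean [0.6087 0.3155 0.0228]
top paneltop 623 ctr [585.3  -5.2] size [282.2  32.4] pca 1.1 mean [ 0.5895 -0.0115  0.1643]
top plates 143 ctr [580.2   2.5] size [251.8   6.5] pca 1.2 mean [0.5807 0.0022 0.2063]
top patch 762 ctr [582.6  95.3] size [145.5  46.1] pca 0.9 mean [0.5826 0.095  0.0415]
top bar on disc few
top bar 336 ctr [607.  316.4] size [ 25.5 121.3] pca 95.6 mean [0.6064 0.3158 0.025 ]
bar shift [0.0823 0.447  0.0229] roll 1.486 or -1.656 jaw now 90.8 q6 -13.2 q1 -12.3
```

{"method": "apply_moves", "body": {
  "commands": [
    [0,0.04,0,0.1,1],
    [0,0.085,0,0.23,1],
    [0,0.13,0.005,0.36,1],
    [0,0.175,0.01,0.49,1],
    [0,0.22,0.015,0.63,1],
    [0,0.265,0.023,0.77,1],
    [0,0.31,0.023,0.91,1],
    [0.03,0.355,0.023,1.05,1],
    [0.06,0.4,0.023,1.19,1],
    [0.1,0.447,0.023,1.33,1],
    [0.12,0.447,0.023,1.486,1],
    [0.12,0.447,0.023,1.486,1]
  ]
}}

```text
time: 26.4
ee_pos: [0.6039, 0.3163, 0.1545]
tcp_rot: [-58.6, 89.0, -142.9]
wrist_force: [0.2, 0.7, -0.6]
opening: 0.0853
```

Run:
```python
from h import *
c=shot('wrist','w4'); X=cloud(c); T,o=tool(); p=X.reshape(-1,3); print(o['ee_pos'],o['q'].round(1))
m=(abs(p[:,0]-.607)<.1)&(abs(p[:,1]-.315)<.12)&(p[:,2]>.019)&(p[:,2]<.032); q=p[m]
r=cv2.minAreaRect(q[:,:2].astype(np.float32)*1000); print(len(q),r,q.mean(0))
x,y=np.array(r[0])/1000; plan([x,y,.003],r[2] if r[2]<45 else r[2]-90)
```

```text
[0.60494266 0.31524135 0.15817212] [ 27.6  23.8  24.6  91.6  -0.2 111.7]
3313 ((605.201171875, 315.4696960449219), (24.650833129882812, 119.56014251708984), 5.80648946762085) [0.60478577 0.31985761 0.02390315]
 shift [ 0.1552  0.0021 -0.0015] roll 0.001 or -3.141 jaw now 5.9 q6 111.7 q1 27.6
```

View pics/w4.png

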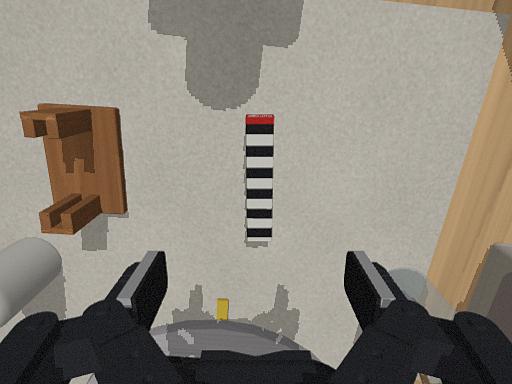

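The bar is centred at px (259,178) and lined up with the jaws. I descend and grip it.

{"method": "apply_moves", "body": {
  "commands": [
    [0.04,0.001,0,0,1],
    [0.08,0.001,0,0,1],
    [0.12,0.001,0,0,1],
    [0.14,0.001,0,0,1],
    [0.152,0.001,0,0,1],
    [0.152,0.001,0,0,-1],
    [0.152,0.001,0,0,-1],
    [0.152,0.001,0,0,-1],
    [0.152,0.001,0,0,-1],
    [0.152,0.001,0,0,-1],
    [0.152,0.001,0,0,-1],
    [0.152,0.001,0,0,-1]
  ],
  "newtons": 40
}}

```text
time: 27.65
ee_pos: [0.605, 0.3143, 0.0078]
tcp_rot: [-51.8, 89.3, -135.9]
wrist_force: [-0.8, -1.1, 6.2]
opening: 0.0231
```

{"method": "apply_moves", "body": {
  "commands": [
    [-0.02,0,0,0,-1],
    [-0.05,0,0,0,-1],
    [-0.09,0,0,0,-1],
    [-0.12,0,0,0,-1],
    [-0.12,0,0,0,-1]
  ]
}}

```text
time: 28.15
ee_pos: [0.6078, 0.3163, 0.1337]
tcp_rot: [-24.2, 89.7, -108.3]
wrist_force: [0.1, -0.9, -0.8]
opening: 0.0234
```

Run:
```python
from h import *
T,o=tool(); print(o['ee_pos'],o['opening'])
plan([.5830,.096,.110],91,'place'); 
c=shot('wrist','w5'); X=cloud(c).reshape(-1,3); L=(X-T[:3,3])@T[:3,:3]
q=L[(abs(L[:,1])<.02)&(abs(L[:,0]+.017)<.03)]; print(len(q),np.nanmin(q,0),np.nanmax(q,0),np.nanmedian(q,0))
```

```text
[0.60778086 0.31629779 0.13372163] 0.023436093415010524
place shift [ 0.0248 -0.0472  0.2165] roll -1.485 or 1.656 jaw now 5.9 q6 111.7 q1 27.6
14207 [-0.04698742 -0.01998161 -0.06096739] [0.00622958 0.01998853 0.05042567] [-0.01639325  0.00014083 -0.01224272]
```

{"method": "apply_moves", "body": {
  "commands": [
    [0,-0.005,0.01,-0.14,-1],
    [0,-0.01,0.025,-0.28,-1],
    [0,-0.015,0.04,-0.42,-1],
    [0,-0.02,0.06,-0.56,-1],
    [0,-0.025,0.08,-0.7,-1],
    [0,-0.03,0.1,-0.84,-1],
    [0,-0.034,0.12,-0.98,-1],
    [0,-0.038,0.14,-1.12,-1],
    [0,-0.042,0.165,-1.26,-1],
    [0,-0.045,0.19,-1.4,-1],
    [0.01,-0.047,0.2165,-1.485,-1],
    [0.02,-0.047,0.2165,-1.485,-1]
  ]
}}

```text
time: 29.4
ee_pos: [0.5821, 0.0931, 0.111]
tcp_rot: [-129.1, 89.5, -128.1]
wrist_force: [-0.4, 0.8, -1.2]
opening: 0.0231
```

Run:
```python
from m import *
T,o=tool(); print(o['ee_pos'],o['opening'],o['q'].round(1))
plan([.583,.096,.048],91,'place'); meas()
```

```text
[0.582141   0.09307402 0.11099229] 0.02311147355949165 [ 9.3 10.1  2.4 82.7 -0.3  8.3]
place shift [0.063  0.0033 0.0013] roll -0.0 or 3.141 jaw now 91.0 q6 8.3 q1 9.3
scene paneltop 637 ctr [586.7  -6.3] size [285.4  33.5] pca 1.9 mean [ 0.5991 -0.0116  0.1628]
scene plates 210 ctr [588.1   1.8] size [239.5   7.1] pca 1.2 mean [0.6006 0.0029 0.2009]
scene patch 287 ctr [583.  93.] size [141.9  43.8] pca 166.7 mean [0.6187 0.0996 0.0396]
scene bar on disc few
scene bar few
top paneltop 651 ctr [584.6  -5.1] size [281.1  32.4] pca 1.7 mean [ 0.5846 -0.0119  0.1642]
top plates 140 ctr [587.6   2.4] size [238.8   6.5] pca 1.2 mean [0.5828 0.0022 0.2072]
top patch 177 ctr [583.1  81.5] size [145.9  18.4] pca 1.3 mean [0.5751 0.0792 0.0415]
top bar on disc few
top bar few
```

{"method": "apply_moves", "body": {
  "commands": [
    [0.02,0.003,0,0,-1],
    [0.04,0.003,0,0,-1],
    [0.052,0.003,0,0,-1],
    [0.058,0.003,0,0,-1],
    [0.061,0.003,0,0,-1],
    [0.061,0.003,0,0,-1]
  ]
}}

```text
time: 30.1
ee_pos: [0.5811, 0.098, 0.0491]
tcp_rot: [-140.1, 89.4, -139.3]
wrist_force: [-0.3, 1.0, -0.9]
opening: 0.023
```

{"method": "apply_moves", "body": {
  "commands": [
    [0.001,-0.001,0,0,-1],
    [0.002,-0.001,0,0,-1],
    [0.002,-0.001,0,0,-1]
  ]
}}

```text
time: 30.4
ee_pos: [0.5816, 0.097, 0.0481]
tcp_rot: [-134.9, 89.5, -134.0]
wrist_force: [-0.6, 0.4, 3.9]
opening: 0.0227
```

Contact is at 3.9 N, so I release and rise straight up.

{"method": "apply_moves", "body": {
  "commands": [
    [0,0,0,0,-0.3],
    [0,0,0,0,0.1],
    [0,0,0,0,0.4],
    [0,0,0,0,0.4],
    [-0.03,0,0,0,0.4],
    [-0.07,0,0,0,0.4],
    [-0.12,0,0,0,0.4],
    [-0.17,0,0,0,0.4],
    [-0.22,0,0,0,0.4],
    [-0.24,-0.04,0,0,0.4],
    [-0.24,-0.04,0,0,0.4]
  ]
}}

```text
time: 31.5
ee_pos: [0.5845, 0.056, 0.2923]
tcp_rot: [-92.0, 89.6, -91.3]
wrist_force: [0.4, -0.2, 0.3]
opening: 0.0598
```

{"method": "apply_moves", "body": {
  "commands": [
    [0,0.04,0.04,0,0.4],
    [0,0.08,0.08,0,0.4],
    [0,0.12,0.12,0,0.4],
    [0,0.16,0.14,0,0.4],
    [0,0.2,0.14,0,0.4],
    [0,0.23,0.14,0,0.4],
    [0,0.23,0.14,0,0.4]
  ]
}}

```text
time: 32.2
ee_pos: [0.7053, 0.2872, 0.2726]
tcp_rot: [-8.9, 89.4, -7.9]
wrist_force: [-0.4, 0.1, 0.6]
opening: 0.0596
```

Run:
```python
from m import *
meas('f_'); f=cv2.imread('pics/f_scene.png'); t=cv2.imread('pics/f_top.png')
a=cv2.resize(f[150:320,140:440],None,fx=2.5,fy=2.5,interpolation=3)[:400]; b=cv2.resize(t[100:300,110:440],(495,300)); 
z=np.zeros((600,780,3),np.uint8); z[:a.shape[0],:a.shape[1]]=a[:600,:780]; b=cv2.resize(t[100:240,150:420],(386,200)); z[400:600,:386]=b
cv2.imwrite('pics/final.png',z)
```

```text
scene paneltop 631 ctr [587.5  -6.3] size [283.2  33.3] pca 1.4 mean [ 0.5968 -0.0119  0.163 ]
scene plates 210 ctr [588.7   2. ] size [238.6   6.5] pca 1.0 mean [0.5996 0.003  0.2011]
scene patch 246 ctr [583.3  92.9] size [142.4  43.8] pca 3.5 mean [0.5921 0.0864 0.0396]
scene bar on disc 395 ctr [584.  98.] size [124.2  25. ] pca 0.9 mean [0.5867 0.0983 0.0628]
scene bar few
top paneltop 656 ctr [584.6  -5. ] size [280.9  32.2] pca 1.4 mean [ 0.5824 -0.0119  0.1644]
top plates 144 ctr [587.    2.6] size [237.9   6.5] pca 1.0 mean [0.5892 0.0022 0.206 ]
top patch 362 ctr [583.1  95. ] size [146.   45.7] pca 179.5 mean [0.5797 0.0878 0.0412]
top bar on disc 366 ctr [582.1  99.6] size [118.3  24.6] pca 0.7 mean [0.5815 0.0995 0.0645]
top bar few
```

View pics/final.png

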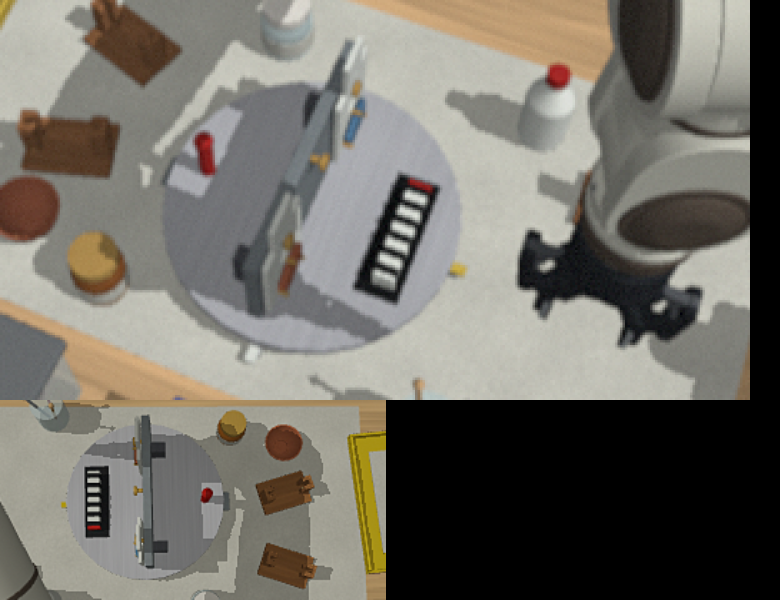

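```bash
python3 -c "
from workcell import bot
print(bot.job_done())"
```

```text
the job is handed in; nothing more can be done
None
```

The job is done and handed in at about 32 s of robot time. Only two plates were there, terracotta red and blue glazed; the brown plate's stand was empty.

- **Order:** I turned the table to its loading detent. Then I hung the blue plate on stud2 and the red plate on stud0, turned the table to its imaging detent and laid the scale bar.
- **Plates:** Both hang home with the sherds out. Each seated with a light contact force, and the tops measured about 213 mm against the 214 mm expected.
- **Turntable:** The panel measures about 1° past 90°. The base marks suggest the base itself stands turned by about 0.6–1°, so this fits the detent.
- **Scale bar:** It lies inside the black patch, about 4–5 mm off its centre line and within about 1° of parallel to the panel. I did not see it get knocked at any point.
- **Other things:** The jars, bottle and bowl look unmoved in the last pictures, but I did not re-measure them. I never went near the green look-alikes. The last crops did not show the look-alikes or the brush beaker, and showed only part of the spoon beaker.

No final check failed. The two fixed cameras differed by 1–3 mm on several points, and some close plane fits on the hung plates had too few pixels to use, so I relied on the tops and the picture instead.

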